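# Open the label-roll stand to its end stop

### The job

The next label roll is the widest one, so open the roll stand all the way for it: with a fingertip press the lock button on top of the sliding cheek, and keep it held down while you slide the cheek away from the fixed cheek until it is fully against the end stop. Then let the button go so that it pops up and locks the cheek there. Only press and push: do not pick up or move anything else on the bench.

Things in the scene. Friction and masses are not known exactly. Their poses are not given: they have to be found in the camera images.
- label_stand: Label-roll stand fixed to the bench: dark base plate 150 x 216 mm, low rail, two white rollers, two upright grey cheeks 100 mm wide, tops 100 mm above the bench; the roll goes between them. Origin: on the bench under its middle; z up; y runs along the rail from the fixed cheek (roll side at y -98 mm) to the end stop. Only the sliding cheek has a column with a button, on its end-stop side.
- cheek (a joint): Position of the sliding cheek along the stand's +y, m: 0 = nearest the fixed cheek (30 mm between them), 0.090 = against the end stop. It slides with 1 to 2 N once the button is down. Otherwise the lock holds it, at every 9 mm (1 to 2 mm play either way); in the last lock place it stands at 0.087 to 0.090.
- lock_button (a joint): Travel of the lock button, m: 0 = up, 0.007 = fully down. A spring brings it up: 2.5 N to start, 5 N fully down. The lock is free while the button is 4 mm down or more; if it comes up on the way, the lock catches again. Let go between two lock places it stays half down.
- button_top (a point): Centre of the lock button's top face: ribbed grey cap, 34 mm across the rail, 32 mm along it, on top of the sliding cheek's column, pressed straight down. Top 106 mm above the bench when up, 99 mm fully down (3 mm above the column). Stand's y of this point: -44 mm at joint cheek 0, +46 mm at the end stop. The cheek plate (top 100 mm above the bench) begins 20 mm away on the fixed cheek's side.
- thumb_lip (a point): Middle of the top edge of the thumb lip, an upright rib 4 mm thick, 42 mm long, on the sliding cheek beyond the button on the end-stop side. Top 116 mm above the bench, inner face 19 mm from the button's centre: a finger pressing the button can also push outward against it.
- end_stop (a point): End stop at the far end of the rail: dark block 40 mm wide with a rubber bumper. This point is the middle of the bumper's face that the sliding cheek's column meets, 31 mm above the bench, at y +69 mm of the stand; the block's top is 32 mm, the bumper's 38 mm above the bench.
- new_roll: Leave alone: new wide roll of white labels standing on end, 92 mm across, 102 mm high, loose. Origin: centre of its underside.
- tape_roll: Leave alone: roll of packing tape lying flat, 100 mm across, 48 mm high, loose. Origin: centre of its underside.
- marker: Leave alone: marker pen lying on the bench, 130 mm long along its y axis, 18 mm thick, loose. Origin: under its middle.
- mug: Leave alone: white mug 82 mm across, 95 mm high, handle at its +y side, loose. Origin: centre of its underside.

How it is judged:
By the outcome, as a careful person would: the job done as asked, in the order asked, and still so for the second after the job is handed in, with the robot touching nothing.
It also fails if it takes over 35 s, if anything falls off the work surface, if the arm or the gripper's body presses on something with over 40 N, if the wrist force passes 120 N, or if a joint passes its speed limit or range.

### The arm

A 6-joint arm with a two-finger parallel gripper is mounted at the origin on the work surface. World frame = base frame: x ahead of the robot, y to its left, z up, the work surface at z = 0. Lengths are in m, angles in rad, forces in N, time in s.
With the tool pointing down it reaches from about 0.325 to 0.875 m from the base axis. Payload 4.4 kg.
Tool frame: the origin (TCP) lies midway between the tips of the shut fingers; the grasp point (between the pads) lies 19 mm behind it (robot.pinch_z is the distance from the TCP to the grasp point, in m); z points along the fingers, y is the line along which they close (so a half turn about z gives the same grasp; the last joint's range is limited). The gripper opens to 85 mm and grips with 20 to 120 N. Pads are 22 mm wide; open, the fingers measure 114 mm over their backs; the gripper's body (76 mm by 85 mm) begins 54 mm behind the grasp point. The pads swing forward as they close: fully open they stand 13 mm farther back than shut.
Start: joints at [-1.31, 0.207, 1.542, -0, 1.393, -0.15], TCP at [0.23, -0.527, 0.193] pointing down, gripper open.
Joint ranges: [-2.73, 2.73], [-0.86, 2.22], [0.23, 2.46], [-1.11, 4.25], [0.08, 2.63], [-2.82, 2.82]. Speed limits (rad/s): [2.79, 2.79, 3.14, 3.14, 3.14, 3.14].

### API

Orientations are given as a unit quaternion [x, y, z, w].
In Python, from bench import robot, viewer gives the robot as it stands. The module is installed in compiled form; this text tells all that it offers.
- The arm moves only by the shell command python3 -m handwheel 'ROWS' [OPENING] [FORCE]. ROWS is JSON, a list that holds one entry, the list of rows, each a list of 4 numbers: the shift along the tool's x, y, z each as a share of 0.12 m, from -1 to 1, then the turn about the tool's z as a share of 1.5 rad, from -1 to 1. In form: [[[dx, dy, dz, spin], ...]]. A call has 1 to 20 rows; each row is the pose to reach, as a shift and turn from the pose commanded when the call began, along the tool's axes at that moment; what a row does not reach only later rows make up. A row lasts 1/8 s, in which the tool goes at most 62.5 mm and 10.7 degrees, less where a joint would pass 70% of its speed; a pose out of reach is approached as far as the arm can. A call with a number of a shift or a turn outside -1 to 1 is refused whole. A call with a gripper value outside its range is refused whole. OPENING is the gripper command: -1 is shut, 1 is fully open, values between are in proportion, set as the call begins (- or left out, the last holds). The fingers move at their own pace and stop on an object; FORCE is the grip in N (left out, the last holds). Time passes only in rows, so rows that repeat a pose let the fingers close. It gives the time, the measured TCP pose, the force, the opening and the grip force at its end, in the units of the state.
- robot.read_state(): the state, without advancing time (a new reading comes with each control period).
- viewer.read_camera(name): name is "scene" or "top" or "wrist"; returns a dict with "image" (480x640x3 uint8, blue, green, red), "range_z" (480x640 float32, m along the optical axis (not along the pixel's ray), 0 where there is no reading), "fx", "fy", "cx", "cy" (pixels), "distortion" ([k1, k2, p1, p2, k3] as OpenCV has them; the pictures are not rectified), "rvec" (rotation vector, rad) and "tvec" (3), from world to camera coordinates, as OpenCV has them; the wrist camera has in their place "tool_from_camera" (4x4, takes a point from camera to tool coordinates, whose origin is the TCP and whose axes are the flange's). Camera axes: x right, y down, z forward; pixel columns grow to the right and rows downward; lengths in m; the calibration is good to about 2 mm. A picture is of the moment at which its call begins: read the wrist's pose just before it.
- robot.close_job(): hands the job in; it is judged then, once.
The state is a dict: "t": time; "qpos": joint angles; "joint_velocities": joint speeds; "joint_efforts": joint torques, N m; "ee_pos": TCP position; "orientation": TCP orientation; "ft_force": force on the tool from outside, world axes, zero at the start; "wrist_torque": the same for the moment, N m; "gripper_width": opening from 0.0 (shut) to 1.0 (fully open); "grip_force": force on a finger pad.
Only numpy, scipy, OpenCV 4.12 (cv2) and the standard library are available. Lean on these libraries where they do the work, as an engineer would, in place of code of your own. Each camera call takes 0.05 s, during which the arm holds its last target. There are 200 camera calls.

## Working session

There is one attempt and no reset: what is moved stays moved. The work goes in short steps, Python scripts to look and compute and a shell command to move; the robot and the scene stay as the last step left them, time stands still between calls to the robot, and variables do not carry over. Pictures are saved under pics/ and viewed, at most 10 in all, crops included, and the job is handed in when it is done.

```bash
mkdir -p pics; cat > h.py <<'E'
import numpy as np, cv2
from bench import robot, viewer
from scipy.spatial.transform import Rotation as R
def world(c,u,v,s=None,z=None):
    K=np.array([[c['fx'],0,c['cx']],[0,c['fy'],c['cy']],[0,0,1]])
    p=cv2.undistortPoints(np.array([[[u,v]]],float),K,np.array(c['distortion'],float))[0,0]
    d=np.array([p[0],p[1],1.])
    if 'rvec' in c:
        r=cv2.Rodrigues(np.array(c['rvec'],float))[0]; o=-r.T@np.array(c['tvec'],float).ravel(); w=r.T@d
    else:
        T=np.array(c['tool_from_camera']); q=R.from_quat(s['orientation']).as_matrix()
        o=np.array(s['ee_pos'])+q@T[:3,3]; w=q@T[:3,:3]@d
    if z is None: k=np.median(c['range_z'][int(v)-1:int(v)+2,int(u)-1:int(u)+2])
    else: k=(z-o[2])/w[2]
    return o+k*w
E
python3 - <<'E'
from h import *
import pickle
s=robot.read_state();print(s)
for n in('top','scene'):
    c=viewer.read_camera(n);cv2.imwrite(f'pics/{n}0.png',c['image']);pickle.dump(c,open(n+'.pkl','wb'))
E
```

```text
{'t': 0.0, 'qpos': array([-1.31051836e+00,  2.07442338e-01,  1.54297443e+00,  1.24483018e-05,
        1.39350744e+00, -1.50505390e-01]), 'joint_velocities': array([ 0.00040633, -0.00017531, -0.0001738 ,  0.00139189, -0.00165061,
        0.00082005]), 'joint_efforts': array([-1.07380627e-03, -3.83034360e+01, -2.91594565e+01, -5.28573619e-04,
        1.05066685e-02,  6.61291224e-06]), 'ee_pos': array([ 0.22938111, -0.52633105,  0.19140349]), 'orientation': array([ 9.78980736e-01,  2.03949403e-01, -5.78369130e-05, -1.16435644e-03]), 'ft_force': array([-0.63909782, -0.62753873, -0.29852553]), 'wrist_torque': array([-0.05120585, -0.05908732,  0.00778084]), 'grip_force': 0.0, 'gripper_width': 0.9967825618442195}
```

View pics/top0.png

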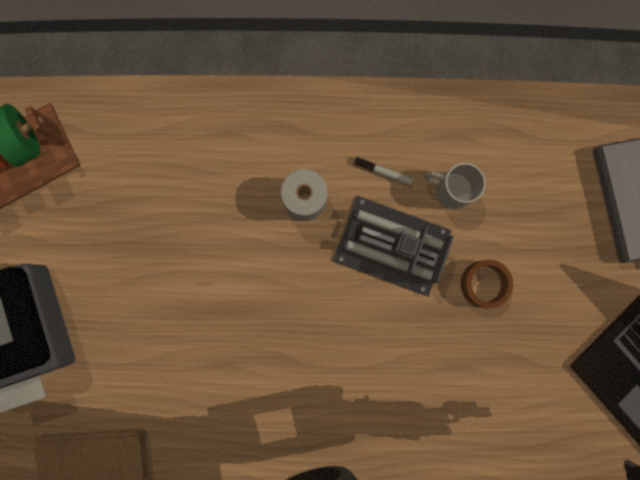

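View pics/scene0.png

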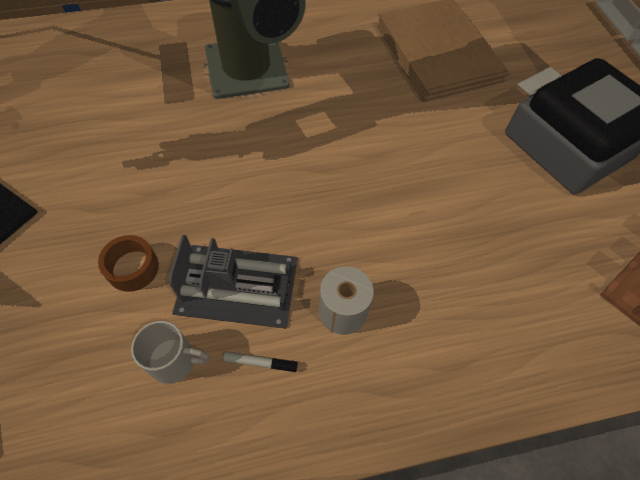

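The top view shows the stand at about (393,245), the button near (408,243) and the end stop side toward the left. The scene view agrees: the fixed cheek is at (180,265) and the button at (218,260). I'll enlarge the top view.

```bash
python3 - <<'E'
from h import *
import pickle
c=pickle.load(open('top.pkl','rb'))
cv2.imwrite('pics/topc.png',cv2.convertScaleAbs(cv2.resize(c['image'][190:300,325:460],None,fx=5,fy=5,interpolation=cv2.INTER_CUBIC),alpha=1.8))
for u,v in[(408,243),(395,245)]:print(world(c,u,v),world(c,u,v,z=.106))
E
```

```text
[ 0.60141698 -0.1277358   0.1058385 ] [ 0.60140377 -0.12770833  0.106     ]
[ 0.59846747 -0.10456273  0.09070409] [ 0.59727445 -0.1023184   0.106     ]
```

View pics/topc.png

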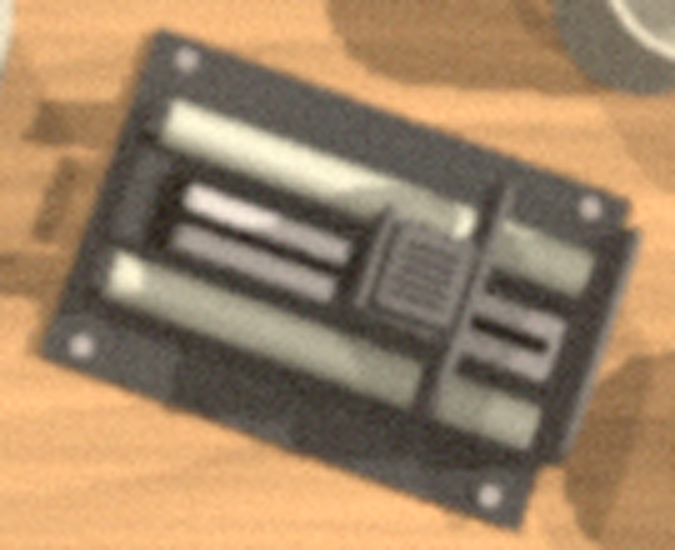

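The crop shows the button cap at about (422,270) and the lip at (375,257) on its left. The cheek plate is near (470,300), the end-stop block at (140,200) and the fixed cheek at (600,340). The plate corners are (160,32), (42,355), (520,528) and (630,205).

```bash
python3 - <<'E'
from h import *
import pickle
c=pickle.load(open('top.pkl','rb'))
f=lambda x,y,z=None:world(c,325+(x+.5)/5-.5,190+(y+.5)/5-.5,z=z)
P=[f(x,y,.008) for x,y in[(160,32),(42,355),(520,528),(630,205)]]
for p in P:print(p)
print('sides',[np.linalg.norm(P[i]-P[i-1]) for i in range(4)])
d=(P[0]+P[1]-P[2]-P[3])[:2];d/=np.linalg.norm(d);o=sum(P)[:2]/4
b=f(422,270,.106);l=f(375,257,.116)
print('dir',d,np.degrees(np.arctan2(d[1],d[0])),'o',o,'btn',b,f(422,270),'lip',l,f(375,257), 'lip-btn',(l-b)[:2]@d)
x=np.array([d[1],-d[0]])
print('btn in stand y,x',(b[:2]-o)@d,(b[:2]-o)@x)
s=robot.read_state();q=R.from_quat(s['orientation']).as_matrix();print(q)
# desired: tool y along +-d? 
for name,t in(('toolx||d',q[:2,0]),('tooly||d',q[:2,1])):
    print(name,np.degrees(np.arctan2(t[1],t[0])))
print('delta btn in tool',q.T@(b-s['ee_pos']), 'reach',np.hypot(*b[:2]),np.hypot(*(b[:2]+.09*d)))
E
```

```text
[ 0.70877312 -0.03515139  0.008     ]
[0.57075766 0.01424821 0.008     ]
[ 0.49971432 -0.18741938  0.008     ]
[ 0.63674179 -0.23597604  0.008     ]
sides [np.float64(0.21335194785023337), np.float64(0.14658986077208966), np.float64(0.21381528100937522), np.float64(0.14537632028081474)]
dir [0.33493967 0.94223958] 70.43113082543738 o [ 0.60399672 -0.11107465] btn [ 0.60025347 -0.1296547   0.106     ] [ 0.60026608 -0.12968154  0.10584385] lip [ 0.60429176 -0.10977671  0.116     ] [ 0.60431336 -0.10981599  0.11574661] lip-btn 0.020082412149379433
btn in stand y,x -0.018760622653515833 0.002696151745181523
[[ 9.16814138e-01  3.99313825e-01 -5.52189909e-04]
 [ 3.99314070e-01 -9.16811805e-01  2.09440728e-03]
 [ 3.30071554e-04 -2.14067940e-03 -9.99997654e-01]]
toolx||d 23.535306067403255
tooly||d -66.46465344860019
delta btn in tool [ 0.49840406 -0.21546982  0.0861208 ] reach 0.6140965451616978 0.6319916849569746
```

The numbers fit: the cap height reads 0.1058, the lip is 20 mm from the button, and the cheek is at about 0.026. I'll align tool x with the rail (spin −0.546) and fly over at the current height with the gripper shut.

```bash
python3 -m handwheel '[[[0.5,-0.22,0,0],[1,-0.43,0,0]]]' -1 40; python3 -m handwheel '[[[0.5,-0.22,0,0],[1,-0.43,0,0]]]'; python3 -m handwheel '[[[0.5,-0.22,0,0],[1,-0.43,0,0]]]';python3 -m handwheel '[[[0.5,-0.22,0,-0.1],[0.9,-0.4,0,-0.2],[0.9,-0.4,0,-0.32],[0.9,-0.4,0,-0.43],[0.9,-0.4,0,-0.546],[0.9,-0.4,0,-0.546],[0.9,-0.4,0,-0.546]]]'
python3 - <<'E'
from h import *
s=robot.read_state();c=viewer.read_camera('wrist');cv2.imwrite('pics/w1.png',c['image'])
import pickle;pickle.dump((s,c),open('w1.pkl','wb'))
q=R.from_quat(s['orientation']).as_matrix();d=np.array([.335,.942,0]);b=np.array([.6003,-.1297,.106])
print(s['ee_pos'],s['ft_force'],q[:,0],'delta tool',q.T@(b-s['ee_pos']))
E
```

```text
t: 0.35
ee_pos: [0.3154, -0.435, 0.1919]
orientation: [0.979, 0.203, 0.0, -0.001]
ft_force: [0.7, -0.5, 1.4]
gripper_width: 0.606
grip_force: 0.0
t: 0.6
ee_pos: [0.4015, -0.3431, 0.1921]
orientation: [0.979, 0.204, -0.0, -0.0]
ft_force: [0.3, -0.6, -0.3]
gripper_width: 0.146
grip_force: 0.0
t: 0.85
ee_pos: [0.4871, -0.2519, 0.1922]
orientation: [0.979, 0.204, -0.0, -0.0]
ft_force: [0.0, -0.7, 0.2]
gripper_width: -0.002
grip_force: 0.0
t: 1.72
ee_pos: [0.5658, -0.1665, 0.1922]
orientation: [0.818, 0.576, -0.0, -0.0]
ft_force: [0.8, 0.4, 0.2]
gripper_width: 0.002
grip_force: 0.0
[ 0.56577942 -0.16649781  0.19221541] [0.81950752 0.41549885 0.18403435] [3.36805359e-01 9.41574288e-01 1.02770347e-04] delta tool [0.04626572 0.02017197 0.08620568]
```

View pics/w1.png

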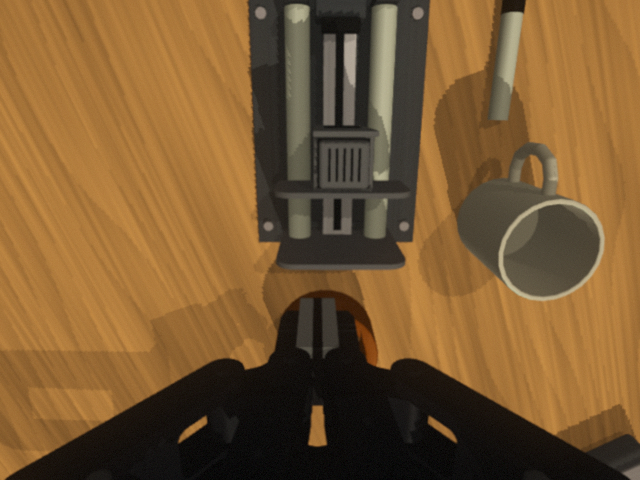

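The wrist view shows the rail running straight up the picture. The button centre is at (345,162), the lip top at (345,132) and the closed tips near (318,305). I'll cross-check the button position.

```bash
python3 - <<'E'
from h import *
import pickle
s,c=pickle.load(open('w1.pkl','rb'));q=R.from_quat(s['orientation']).as_matrix()
for u,v,z in((345,162,.106),(345,132,.116)):
    p=world(c,u,v,s,z);print(p,world(c,u,v,s),q.T@(p-s['ee_pos']))
E
```

```text
[ 0.59937305 -0.12965307  0.106     ] [ 0.59934867 -0.12950903  0.10704488] [0.04599771 0.01928337 0.0862063 ]
[ 0.60506093 -0.11051889  0.116     ] [ 0.60503615 -0.11048185  0.11653586] [0.0659307  0.01818726 0.07620913]
```

Both cameras agree within 1 mm. Next I'll hover just above the button, 4 mm toward the lip, and then touch it.

```bash
python3 -m handwheel '[[[0.417,0.162,0,0],[0.417,0.162,0.3,0],[0.417,0.162,0.6,0],[0.417,0.162,0.68,0],[0.417,0.162,0.68,0]]]'; python3 -m handwheel '[[[0,0,0.05,0],[0,0,0.05,0]]]';  python3 -m handwheel '[[[0,0,0.03,0],[0,0,0.03,0]]]'
python3 - <<'E'
from h import *
c=viewer.read_camera('wrist');cv2.imwrite('pics/w2.png',c['image'])
E
```

```text
t: 2.4
ee_pos: [0.6008, -0.126, 0.1107]
orientation: [0.817, 0.577, -0.0, -0.0]
ft_force: [-0.1, 0.1, 0.3]
gripper_width: 0.001
grip_force: 0.0
t: 2.65
ee_pos: [0.6017, -0.1262, 0.1059]
orientation: [0.817, 0.577, 0.0, 0.001]
ft_force: [-0.2, -0.2, 0.2]
gripper_width: -0.001
grip_force: 0.0
t: 2.9
ee_pos: [0.601, -0.1259, 0.1014]
orientation: [0.817, 0.577, -0.0, -0.0]
ft_force: [-0.5, 0.4, 0.4]
gripper_width: 0.004
grip_force: 0.0
```

View pics/w2.png

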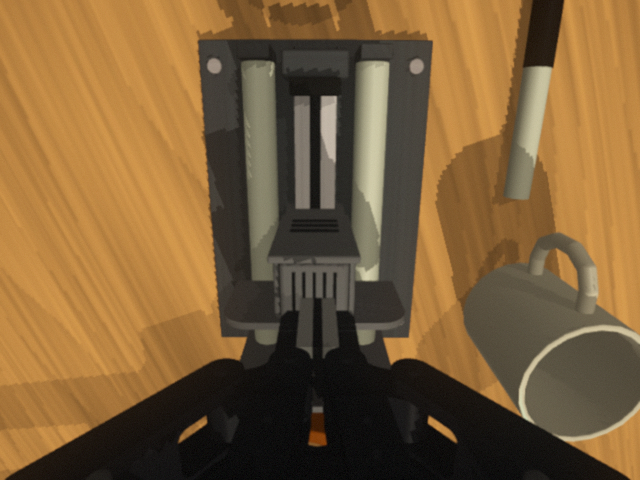

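The view shows the tips' front edge at (318,300) over the cap, which spans v≈262–312, but the force reads zero. I'll check the heights of the tip and cap from the range data.

```bash
python3 - <<'E'
from h import *
s=robot.read_state();c=viewer.read_camera('wrist');q=R.from_quat(s['orientation']).as_matrix()
print(s['ee_pos'],s['ft_force'])
for u,v in((307,303),(330,303),(307,320),(318,340),(290,275),(345,275),(313,275),(313,290),(285,300),(345,300),(313,260),(250,300),(390,300)):
    p=world(c,u,v,s);print(u,v,p[2].round(4),(q.T@(p-s['ee_pos'])).round(4))
E
```

```text
[ 0.60104784 -0.12591732  0.10140756] [-0.1010272  -0.81739236  0.41575789]
307 303 0.1494 [ 0.0102 -0.003  -0.048 ]
330 303 0.1493 [ 0.0102  0.0056 -0.0479]
307 320 0.1616 [ 0.0099 -0.0027 -0.0602]
318 340 0.1749 [ 0.0104  0.0011 -0.0735]
290 275 0.1069 [ 0.0034 -0.0123 -0.0054]
345 275 0.1063 [ 0.0032  0.0142 -0.0049]
313 275 0.107 [ 0.0035 -0.0012 -0.0056]
313 290 0.1071 [-0.0044 -0.0012 -0.0057]
285 300 0.1063 [-0.0102 -0.015  -0.0049]
345 300 0.1062 [-0.0102  0.0145 -0.0048]
313 260 0.1169 [ 0.015  -0.0011 -0.0155]
250 300 0.0753 [-0.0258 -0.0381  0.0261]
390 300 0.075 [-0.0258  0.0431  0.0264]
```

The visible finger ends about 40 mm above the cap, which doesn't match the TCP. I'll check from the scene camera.

```bash
python3 - <<'E'
from h import *
s=robot.read_state();c=viewer.read_camera('scene');w=viewer.read_camera('wrist')
K=np.array([[c['fx'],0,c['cx']],[0,c['fy'],c['cy']],[0,0,1]])
print(cv2.projectPoints(np.array([s['ee_pos'],s['ee_pos']+[0,0,.044]]),np.array(c['rvec']),np.array(c['tvec'],float),K,np.array(c['distortion']))[0])
q=R.from_quat(s['orientation']).as_matrix()
for v in range(284,304,2):
    p=world(w,307,v,s); print(v,(q.T@(p-s['ee_pos'])).round(4))
im=c['image'][140:340,110:360];cv2.imwrite('pics/s2.png',cv2.convertScaleAbs(cv2.resize(im,None,fx=3,fy=3,interpolation=cv2.INTER_CUBIC),alpha=1.7))
E
```

```text
[[[219.90585811 260.85384637]]

 [[215.6643479  248.82218443]]]
284 [-0.0013 -0.0041 -0.0054]
286 [-0.0025 -0.0041 -0.0051]
288 [-0.0034 -0.0041 -0.0055]
290 [-0.0045 -0.0042 -0.0053]
292 [-0.0056 -0.0042 -0.0053]
294 [-0.0068 -0.0042 -0.0051]
296 [-0.0076 -0.0042 -0.0056]
298 [ 0.0103 -0.0031 -0.044 ]
300 [ 0.0104 -0.0031 -0.0459]
302 [ 0.0103 -0.003  -0.0473]
```

View pics/s2.png

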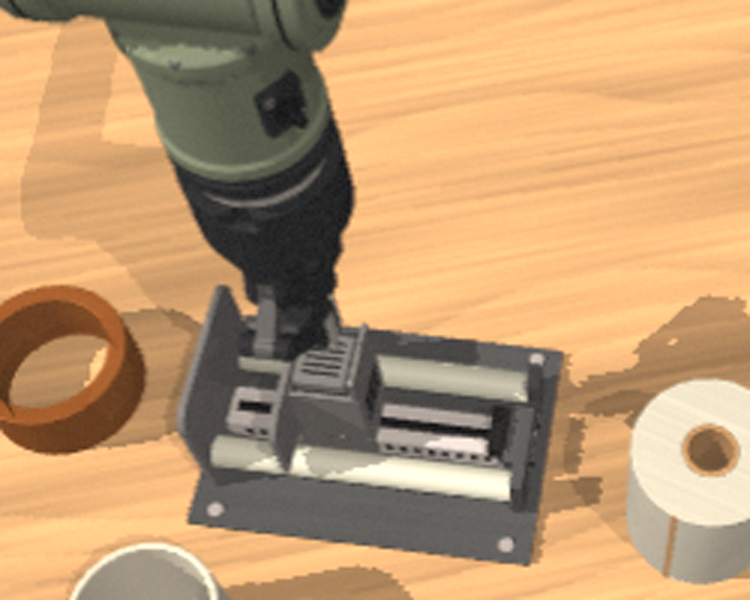

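The scene crop confirms it: the finger ends near (300,345), well above the cap at (328,360). The real tip sits about 39 mm above the cap, so I'll descend with force readings as a guard.

```bash
python3 -m handwheel '[[[0,0,0.15,0],[0,0,0.27,0],[0,0,0.27,0]]]'|grep -E 'ee|ft'; python3 -m handwheel '[[[0,0,0.03,0],[0,0,0.03,0]]]'|grep -E 'ee|ft';  python3 -m handwheel '[[[0,0,0.02,0],[0,0,0.02,0]]]'|grep -E 'ee|ft'
python3 - <<'E'
from h import *
s=robot.read_state();w=viewer.read_camera('wrist');cv2.imwrite('pics/w3.png',w['image'])
q=R.from_quat(s['orientation']).as_matrix()
for v in range(262,304,3):
    p=world(w,307,v,s); print(v,(q.T@(p-s['ee_pos'])).round(4))
E
```

```text
ee_pos: [0.5996, -0.1254, 0.0667]
ft_force: [-0.7, 0.6, 1.4]
ee_pos: [0.6009, -0.1258, 0.0655]
ft_force: [-1.8, -0.7, 3.4]
ee_pos: [0.6012, -0.1259, 0.0633]
ft_force: [-1.0, -0.5, 3.5]
262 [ 0.017  -0.0036 -0.0233]
265 [ 0.0171 -0.0035 -0.0269]
268 [ 0.0171 -0.0034 -0.0302]
271 [ 0.0173 -0.0033 -0.0338]
274 [ 0.0173 -0.0032 -0.037 ]
277 [ 0.0173 -0.0032 -0.0399]
280 [ 0.0172 -0.0031 -0.0427]
283 [ 0.0171 -0.003  -0.0452]
286 [ 0.0173 -0.003  -0.0483]
289 [ 0.0174 -0.0029 -0.051 ]
292 [ 0.017  -0.0028 -0.0527]
295 [ 0.016  -0.0028 -0.0531]
298 [ 0.015  -0.0028 -0.0535]
301 [ 0.0137 -0.0029 -0.0532]
```

View pics/w3.png

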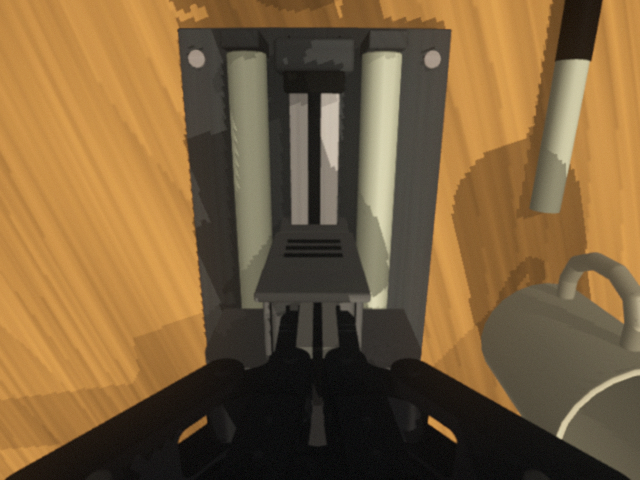

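The tip is on the cap inside the lip (lip edge at v≈297), reading 3.5 N. I'll press about 3 mm more, then start sliding outward.

```bash
python3 -m handwheel '[[[0,0,0.015,0],[0,0,0.025,0],[0,0,0.025,0]]]'|grep -E 'ee|ft'; python3 -m handwheel '[[[0.03,0,0,0],[0.06,0,0,0],[0.09,0,0,0],[0.12,0,0,0],[0.15,0,0,0],[0.15,0,0,0]]]'|grep -E 't:|ee|ft'
```

```text
ee_pos: [0.6013, -0.126, 0.0604]
ft_force: [-2.7, 0.7, 4.2]
t: 5.15
ee_pos: [0.6074, -0.109, 0.0604]
ft_force: [-2.6, 1.0, 5.5]
```

```bash
python3 -m handwheel '[[[0.04,0,0,0],[0.08,0,0,0],[0.12,0,0,0],[0.16,0,0,0],[0.2,0,0,0],[0.24,0,0,0],[0.28,0,0,0],[0.32,0,0,0],[0.36,0,0,0],[0.36,0,0,0]]]'|grep -E 't:|ee|ft'; python3 -m handwheel '[[[0.015,0,0,0],[0.03,0,0,0],[0.03,0,0,0]]]'|grep -E 't:|ee|ft'
python3 -m handwheel '[[[0.015,0,0,0],[0.02,0,0,0],[0.02,0,0,0]]]'|grep -E 't:|ee|ft'
```

```text
t: 6.4
ee_pos: [0.622, -0.0681, 0.0604]
ft_force: [-1.8, 0.9, 4.8]
t: 6.78
ee_pos: [0.623, -0.0651, 0.0603]
ft_force: [-2.7, -0.1, 4.9]
t: 7.15
ee_pos: [0.6238, -0.063, 0.0604]
ft_force: [-1.5, 0.1, 4.8]
```

```bash
python3 -m handwheel '[[[0.01,0,0,0],[0.02,0,0,0],[0.02,0,0,0]]]'|grep -E 'ee|ft'; python3 -m handwheel '[[[0.01,0,0,0],[0.015,0,0,0],[0.015,0,0,0]]]'|grep -E 'ee|ft'
python3 - <<'E'
from h import *
s=robot.read_state();w=viewer.read_camera('wrist');cv2.imwrite('pics/w4.png',w['image']);print(s['ft_force'],s['ee_pos'])
E
```

```text
ee_pos: [0.6246, -0.0607, 0.0604]
ft_force: [-2.7, -0.8, 5.4]
ee_pos: [0.6251, -0.0595, 0.0604]
ft_force: [-2.7, -0.5, 6.1]
[-2.67505475 -0.49083248  6.07687098] [ 0.62507815 -0.05947844  0.0603813 ]
```

View pics/w4.png

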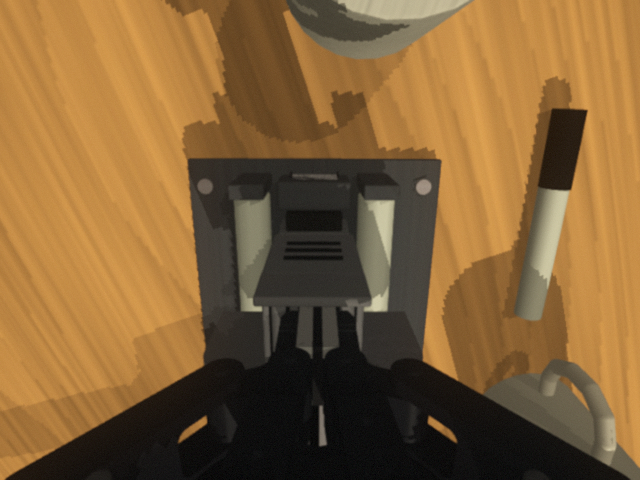

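The column in w4 is close to the end stop (dark bumper at (315,218)), with the lip edge at v≈300. There is no stop force yet, so I'll continue in small steps.

```bash
for i in 1; do :; done; python3 -m handwheel '[[[0.01,0,0,0],[0.02,0,0,0],[0.02,0,0,0]]]'|grep -E 'ee|ft'; python3 -m handwheel '[[[0.01,0,0,0],[0.02,0,0,0],[0.02,0,0,0]]]'|grep -E 'ee|ft'
python3 - <<'E'
from h import *
s=robot.read_state();w=viewer.read_camera('wrist');q=R.from_quat(s['orientation']).as_matrix()
o=np.array([.604,-.1111]);d=np.array([.335,.9422])
for u in(285,345):
  for v in range(284,312,3):
    p=world(w,u,v,s); print(u,v,(q.T@(p-s['ee_pos'])).round(4),p[2].round(4),'standy',((p[:2]-o)@d).round(4))
E
```

```text
ee_pos: [0.6264, -0.0573, 0.0604]
ft_force: [-1.8, -3.1, 5.2]
ee_pos: [0.6264, -0.0571, 0.0604]
ft_force: [-3.1, -9.9, 4.9]
285 284 [ 0.0144 -0.0117 -0.0402] 0.1005 standy 0.073
285 287 [ 0.014  -0.0116 -0.0421] 0.1024 standy 0.0726
285 290 [ 0.0142 -0.0113 -0.0452] 0.1055 standy 0.0728
285 293 [ 0.0141 -0.0112 -0.0476] 0.1079 standy 0.0727
285 296 [ 0.0141 -0.011  -0.05  ] 0.1103 standy 0.0727
285 299 [ 0.0143 -0.0108 -0.0529] 0.1132 standy 0.0729
285 302 [ 0.0143 -0.0106 -0.0553] 0.1156 standy 0.073
285 305 [ 0.0135 -0.0105 -0.0559] 0.1162 standy 0.0721
285 308 [ 0.0125 -0.0105 -0.0563] 0.1166 standy 0.0712
285 311 [ 0.0113 -0.0106 -0.0563] 0.1166 standy 0.07
345 284 [ 0.0141  0.0117 -0.0395] 0.0998 standy 0.0727
345 287 [ 0.0143  0.0115 -0.0425] 0.1029 standy 0.0729
345 290 [ 0.014   0.0113 -0.0446] 0.1049 standy 0.0726
345 293 [ 0.0142  0.0111 -0.0477] 0.108 standy 0.0728
345 296 [ 0.014   0.011  -0.0497] 0.11 standy 0.0726
345 299 [ 0.0142  0.0108 -0.0526] 0.113 standy 0.0729
345 302 [ 0.0142  0.0106 -0.0551] 0.1154 standy 0.0729
345 305 [ 0.0135  0.0106 -0.0559] 0.1163 standy 0.0722
345 308 [ 0.0127  0.0106 -0.0567] 0.117 standy 0.0714
345 311 [ 0.0113  0.0106 -0.0563] 0.1166 standy 0.07
```

The end stop is reached: the TCP halted and the outward force rose to 10 N. The lip has travelled 70 mm. Now I'll lift straight up so the button pops up, then clear.

```bash
python3 -m handwheel '[[[0,0,-0.03,0],[0,0,-0.06,0],[0,0,-0.09,0],[0,0,-0.12,0],[-0.02,0,-0.25,0],[-0.02,0,-0.5,0],[-0.02,0,-0.7,0],[-0.02,0,-0.7,0]]]'|grep -E 't:|ee|ft'; python3 -m handwheel '[[[-0.4,0,0,0],[-0.7,0,0,0],[-0.7,0,0,0]]]'|grep -E 't:|ee|ft'
python3 - <<'E'
from h import *
s=robot.read_state();w=viewer.read_camera('wrist');cv2.imwrite('pics/w5.png',w['image'])
import pickle;pickle.dump((s,w),open('w5.pkl','wb'))
E
```

```text
t: 9.75
ee_pos: [0.6283, -0.0559, 0.1471]
ft_force: [-0.3, 0.2, -0.4]
t: 10.12
ee_pos: [0.5964, -0.1369, 0.1425]
ft_force: [-0.2, 0.3, -0.3]
```

View pics/w5.png

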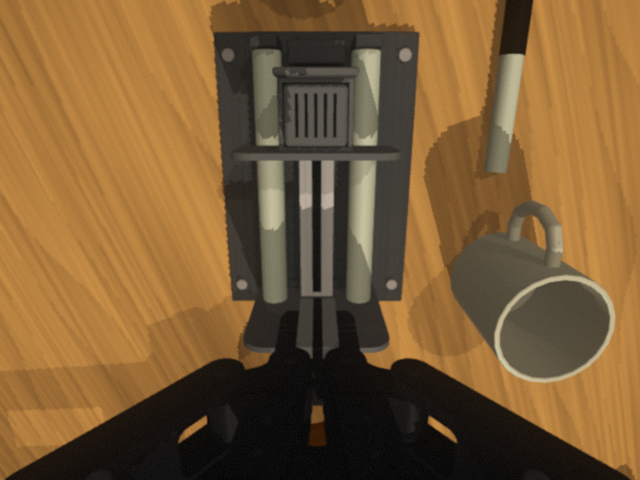

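The cheek now stands at the far end, with the cap at (317,113) and the lip at v≈72. I'll check the cap height and cheek position.

```bash
python3 - <<'E'
from h import *
import pickle
s,w=pickle.load(open('w5.pkl','rb'))
o=np.array([.604,-.1111]);d=np.array([.335,.9422])
for n,u,v in(('cap',290,95),('cap',343,95),('cap',317,113),('lip',290,71),('lip',345,71),('cheek',260,154),('cheek',370,154),('fixed roll edge',260,346)):
    p=world(w,u,v,s);print(n,p.round(4),((p[:2]-o)@d).round(4))
E
```

```text
cap [ 0.6129 -0.0509  0.1069] 0.0597
cap [ 0.6387 -0.0601  0.1069] 0.0597
cap [ 0.623  -0.064   0.1072] 0.0508
lip [ 0.6173 -0.0411  0.117 ] 0.0704
lip [ 0.6425 -0.0501  0.1167] 0.0704
cheek [ 0.5859 -0.0739  0.1002] 0.029
cheek [ 0.6434 -0.0944  0.1006] 0.029
fixed roll edge [ 0.5391 -0.1882  0.0994] -0.0944
```

```bash
python3 -c "
from bench import robot
print(robot.close_job())"
```

```text
the job is handed in; nothing more can be done
None
```

The sliding cheek is fully open against the end stop, the lock button has popped back up to its full height, the arm stands clear of everything, and the job is handed in at about 10 s of the 35 s allowed.

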